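# Shut the pretzel cutter in its case

## Robot

A 6-joint arm with a two-finger parallel gripper is mounted at the origin on the work surface. World frame = base frame: x ahead of the robot, y to its left, z up, the work surface at z = 0. Lengths are in m, angles in rad, forces in N, time in s.
With the tool pointing down it reaches from about 0.35 to 0.975 m from the base axis. Payload 4.9 kg.
Tool frame: the origin (TCP) lies at the very end of the fingers, on their centre line; the grasp point (between the pads) lies 19 mm behind it; z points along the fingers, x is the direction in which the jaws open and shut, and the axes are right-handed (so a half turn about z gives the same grasp; the last joint's range is limited). The gripper opens to 85 mm and grips with 20 to 120 N. Pads are 22 mm wide; open, the fingers measure 114 mm over their backs; the gripper's body (76 mm by 85 mm) begins 54 mm behind the grasp point. The pads swing forward as they close: fully open they stand 13 mm farther back than shut.
Start: joints at [1.068, 0.053, 1.613, -0, 1.476, -0.119], TCP at [0.234, 0.58, 0.202] pointing down, gripper open.
Joint ranges: [-3.01, 3.01], [-1.01, 2.22], [0.06, 2.58], [-1.02, 4.17], [0.09, 2.62], [-3.14, 3.14]. Speed limits (rad/s): [2.57, 2.57, 3.14, 3.14, 3.14, 3.14].

## Interface

Orientations are given as a unit quaternion [w, x, y, z].
In Python, from plant import * gives the robot as it stands.
- The arm moves only by the shell command python3 -m inch 'ROWS'. ROWS is text: rows parted by semicolons, each of 7 numbers parted by spaces: the shift along the tool's x, y, z in m, then the turn, a rotation vector about the tool's x, y, z in rad, then the closure, from 0 (fully open) to 1 (shut). A call has 1 to 10 rows; each row shifts and turns the commanded pose from where the row before left it, along the tool's axes as they then stand; what a row does not reach is not made up. A row lasts 1/12 s, in which the tool goes at most 41.7 mm and 7.16 degrees, less where a joint would pass 70% of its speed; a pose out of reach is approached as far as the arm can. A call with a gripper value outside its range is refused whole. The fingers move at their own pace and stop on an object; the grip force is fixed at half the most. Time passes only in rows, so rows that do not move let the fingers close. It gives the time, the measured TCP pose, the force and the opening at its end, in the units of the state.
- state(): the state, without advancing time (a new reading comes with each control period).
- grab_frame(name): name is "scene" or "top" or "wrist"; returns the picture (400x640x3 uint8, blue, green, red); there is no depth.
- camera_info(name): a dict with "vertical_fov" (degrees; the focal length in pixels is half the picture's height over the tangent of half this angle, whatever the lens; pixels are square), "cx", "cy" (the principal point, pixels), "k1" (the pictures are not rectified: a ray, as slopes to the right and down, at radius r is drawn at 1 + k1 r^2 times it, then the intrinsics apply), "origin" and "rotation" of the camera in the world. Camera axes: x right, y down, z forward; pixel columns grow to the right and rows downward; lengths in m; the calibration is good to about 2 mm. A picture is of the moment at which its call begins: read the wrist's pose just before it. camera_info takes no time and is no camera call; for the wrist camera it gives the pose at the moment of the call.
- job_done(): hands the job in, once; it reports no verdict.
The state is a dict: "time": time; "joint_pos": joint angles; "joint_vel": joint speeds; "joint_efforts": joint torques, N m; "tool_pos": TCP position; "tool_rot": TCP orientation; "contact_force": force on the tool from outside, world axes, zero at the start; "ft_torque": the same for the moment, N m; "gripper_width": opening from 0.0 (shut) to 1.0 (fully open).
Only numpy, scipy, OpenCV 4.12 (cv2) and the standard library are available. Lean on these libraries where they do the work, as an engineer would, in place of code of your own. Each camera call takes 0.05 s, during which the arm holds its last target.

## Task

Shut the pretzel cutter into the low wooden case: with the fingertips push the upright aluminium flap over until it lies flat, keep it pressed down against its spring, push it by its rib so that its free edge slides beneath the aluminium lip as far as it will go, then let go so that the lip alone keeps it shut. Push only on the flap's outer face, edge and rib: do not pinch the flap or its rib, or reach under its cork-lined side. Leave the pretzel cutter lying in the case and every other thing on the marble where it stands.

Things in the scene. Friction and masses are not known exactly. Their poses are not given: they have to be found in the camera images.
- case: Open-topped low wooden case, fixed to the marble slab (slab top at z = 0.02). 140 mm along its x, 120 mm along its y, walls 45 mm high and 6 mm thick. Origin: centre of its underside. Its x axis points from the flap's hinge (wall nearer the robot) to the lip (far wall), z up. Somewhere ahead of the robot, turned up to 0.5 rad either way.
- flap_hinge (a point): Middle of the hinge line of the flap, at (-68, 0, 50) mm in the case's frame; the line runs along the case's y. Site axes turn with the flap: x runs along the flap to its free edge, z is the normal of its outer face.
- flap (a joint): Flap angle: 0 = lying flat over the case, 1.57 = upright; starts between 1.3 and 1.75; stops at 0 and 1.95. A spring of 0.14 N m/rad with its rest at 1.55 and a friction of 0.06 N m: the flap stays where it is near upright, but springs up to about 0.8 when let go flat and not tucked. About 3 N at 80 mm from the hinge hold it flat.
- leaf (a joint): How far the flap's plate has slid outward, away from its hinge, along slots in its hinge straps: 0 = drawn in (start), 0.014 m = fully out (stop). Friction about 2.5 N, no spring. It must be nearly drawn in (below 0.004) while the flap comes down flat, or its edge lands on top of the lip; a plate that slid out too early is pushed back in by its free edge.
- flap_edge (a point): Middle of the free edge of the flap's plate, 112 mm from the hinge line when drawn in. The plate is aluminium, 100 mm wide, reaching from 10 to 112 mm from the hinge line when drawn in, 5 mm thick: its outer face (the top when folded flat) lies 5 mm along the normal from the hinge line, so 75 mm above the table surface z = 0 when flat. Its inner side has a 3 mm cork lining.
- flap_rib (a point): Middle of the hinge-side face of the straight upstanding rib on the flap's outer face: 85 mm from the hinge line when drawn in, 5 mm above the outer face. The rib is 80 mm long across the flap, 6 mm thick, 10 mm high. Between the hinge and the rib lies clear flat plate to press on; pushing the rib along the case's x slides the plate out.
- lip_edge (a point): Middle of the lower edge of the fixed aluminium lip that overhangs the far end of the case: 90 mm wide, 4 mm thick, underside 60 mm above the case's underside (80 mm above z = 0), overhanging 22 mm from its upright. When the flap lies flat its drawn-in edge is 4 mm short of this edge and its top face is 5 mm below it; fully out it reaches 10 mm beneath. Let go, the tucked flap rises against the lip to about 0.04 rad.
- pretzel: Pretzel-shaped brushed aluminium cutter, 64 x 84 mm outline, 18 mm high, loose on the case's 8 mm thick floor. Origin: centre of its underside.
- bell_a: Green enamel bell-shaped cutter, 56 x 54 mm outline, 28 mm high, standing loose about 150 mm to the left of the case (case +y).
- bell_b: Second such bell-shaped cutter, about 150 mm to the right of the case (case -y).
- plunger: Boxwood plunger cutter with a spring round its neck, 48 mm across, 90 mm high, loose bystander.
- weight: Cream ceramic cooling weight, 80 mm across, 52 mm high, loose bystander.
- sugar_jar: Glass jar with aluminium cap, 64 mm across, 100 mm high, loose bystander.
- scraper: Dough scraper lying flat, 120 x 115 mm, 14 mm high, loose bystander to the left.
- round_cutter: Round aluminium cutter ring, 60 mm across, 30 mm high, loose bystander to the right.

How it is judged:
On the way, in this order (a step that is already met when the one before it is completed fails the run):
1. the flap is folded over, nearly flat (value of joint flap below 0.3 rad), for 0.1 s.
2. the flap's edge is tucked beneath the lip (value of joint flap below 0.08 rad and value of joint leaf above 0.009 m), for 0.2 s.
At the end, for the whole second after the job is handed in: The flap lies within 0.08 rad of flat with its plate slid out at least 9 mm (of 14), so that its free edge is at least 5 mm in beneath the lip and below it; the flap is at rest and held by the lip alone; the pretzel cutter lies flat in the case; no bystander is more than 25 mm from where it stood (all of step 2 and x of flap_edge in the frame of lip_edge above 0.005 m and z of flap_edge in the frame of lip_edge below 0 m and velocity of joint flap below 0.05 rad/s and x of pretzel in the frame of case between -0.04 and 0.04 m and y of pretzel in the frame of case between -0.035 and 0.035 m and z of pretzel in the frame of case below 0.02 m and angle between pretzel's own z axis and vertical below 0.2 rad and distance of each of bell_a, bell_b, plunger, weight, sugar_jar, scraper, round_cutter from where it was at the start of the episode below 0.025 m); the robot touches nothing.
It fails at once if the flap was pinched or lifted by its cork-lined inner side (contact force between the fingers and leaf_c1 above 3 N).
It fails at once if the rib of the flap was pinched between the fingers (pressed on both its sides) (contact force between the fingers and leaf_c3 above 3 N and contact force between the fingers and leaf_c4 above 3 N).
It fails at once if the pretzel cutter was lifted (z of pretzel in the frame of case above 0.02 m).
It fails at once if the pretzel cutter was moved by the fingers (contact force between the fingers and pretzel above 1 N).
It fails at once if a bystander was lifted, carried or knocked away (distance of any of bell_a, bell_b, plunger, weight, sugar_jar, scraper, round_cutter from where it was at the start of the episode above 0.025 m).
It also fails if it takes over 42 s, if anything falls off the work surface, if the arm or the gripper's body presses on something with over 40 N, if the wrist force passes 120 N, or if a joint passes its speed limit or range.

## Working session

There is one attempt and no reset: what is moved stays moved. The work goes in short steps, Python scripts to look and compute and a shell command to move; the robot and the scene stay as the last step left them, time stands still between calls to the robot, and variables do not carry over. Pictures are saved under pics/ and viewed, and the job is handed in when it is done.

```bash
ls; mkdir -p pics
python3 - <<'E'
from plant import *
import cv2
for n in ("scene","top"):
    cv2.imwrite(f"pics/{n}0.png",grab_frame(n)); print(n,camera_info(n))
print(state())
E
```

```text
pics
scene {'vertical_fov': 48.8154557514548, 'cx': 317.20420943086725, 'cy': 199.822630528878, 'k1': 0.020348043160112243, 'origin': array([ 1.25937464, -0.04566314,  1.07440548]), 'rotation': array([-0.20867941,  0.70295337,  0.64897775, -0.20282345])}
top {'vertical_fov': 43.31896766562486, 'cx': 326.2153771503586, 'cy': 202.40071167565205, 'k1': -0.012238999447180016, 'origin': array([ 0.37862591, -0.03063078,  1.52008061]), 'rotation': array([-0.05746703,  0.71515016, -0.6953748 ,  0.04137233])}
{'time': 0.1, 'joint_pos': array([ 1.06798584e+00,  5.33071280e-02,  1.61416372e+00, -1.81436473e-05,
        1.47600289e+00, -1.18988831e-01]), 'joint_vel': array([-0.00125033, -0.00031893, -0.00190708, -0.00040011, -0.00126233,
       -0.00017024]), 'joint_efforts': array([ 2.75398435e-06, -3.94902992e+01, -3.71362317e+01, -9.36221818e-05,
        3.89996596e-03,  8.89322962e-06]), 'tool_pos': array([0.23373768, 0.57897597, 0.20067171]), 'tool_rot': array([ 4.37761082e-04,  8.28994562e-01,  5.59255873e-01, -8.32510682e-04]), 'contact_force': array([ 0.67021806, -0.19255133,  0.19766738]), 'ft_torque': array([ 0.0322805 , -0.01597472, -0.00015499]), 'gripper_width': 1.002085588083596}
```

View pics/scene0.png

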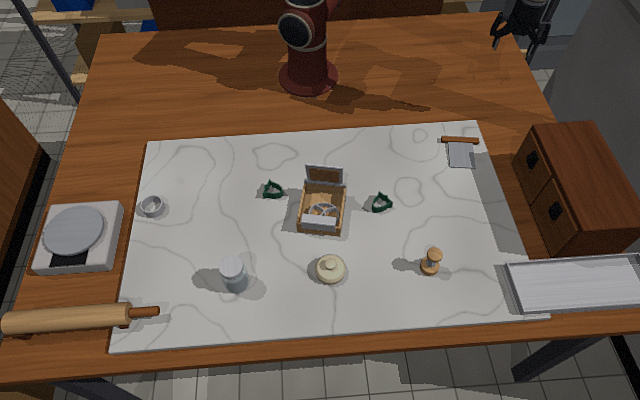

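View pics/top0.png

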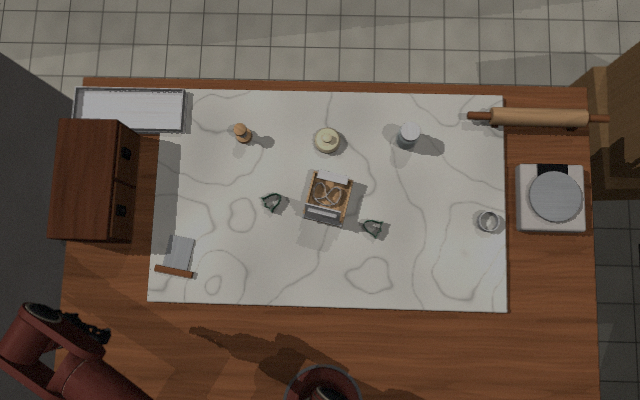

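The case is at about (328,197) in the top view, with its flap upright on the robot side and the lip on the far side. I'll zoom in on both views.

```bash
cat > h.py <<'E'
import numpy as np, cv2
from scipy.spatial.transform import Rotation as R
def cam(ci):
    f=200/np.tan(np.radians(ci['vertical_fov'])/2); q=ci['rotation']
    return f,ci['cx'],ci['cy'],ci['k1'],np.array(ci['origin']),R.from_quat([q[1],q[2],q[3],q[0]]).as_matrix()
def ray(ci,u,v):
    f,cx,cy,k,o,M=cam(ci); d=np.array([(u-cx)/f,(v-cy)/f]); s=d.copy()
    for _ in range(10): s=d/(1+k*(s@s))
    w=M@np.array([s[0],s[1],1]); return o,w
def onz(ci,u,v,z):
    o,w=ray(ci,u,v); return o+w*(z-o[2])/w[2]
def proj(ci,p):
    f,cx,cy,k,o,M=cam(ci); c=M.T@(np.array(p)-o); s=c[:2]/c[2]; s=s*(1+k*(s@s)); return s*f+[cx,cy]
E
python3 - <<'E'
import cv2
t=cv2.imread('pics/top0.png')[160:240,270:400]; s=cv2.imread('pics/scene0.png')[155:245,250:400]
cv2.imwrite('pics/tz.png',cv2.resize(t,None,fx=6,fy=6,interpolation=cv2.INTER_CUBIC))
cv2.imwrite('pics/sz.png',cv2.resize(s,None,fx=5,fy=5,interpolation=cv2.INTER_CUBIC))
E
```

```text
(no output)
```

View pics/tz.png

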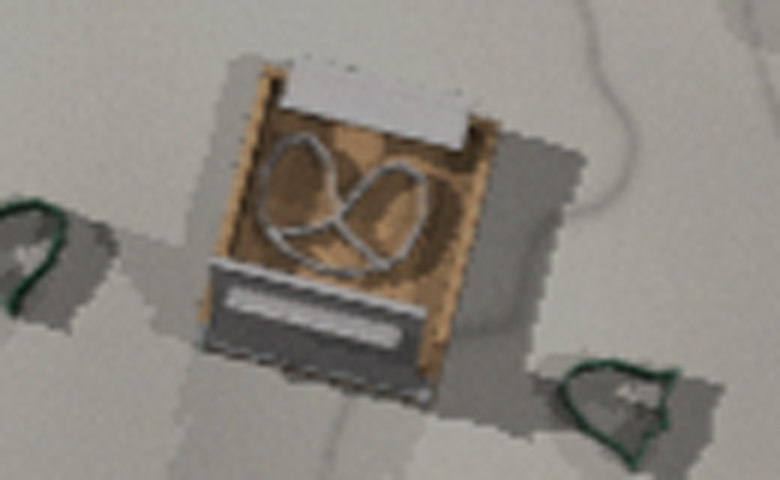

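View pics/sz.png

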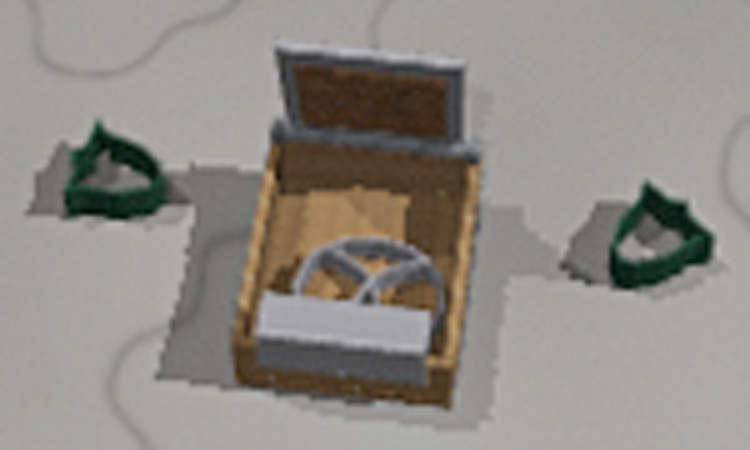

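Run:
```python
from plant import *
from h import *
T=camera_info('top');S=camera_info('scene')
t=lambda x,y:(270+(x+.5)/6-.5,160+(y+.5)/6-.5)
s=lambda x,y:(250+(x+.5)/5-.5,155+(y+.5)/5-.5)
def pr(n,a):print(n,np.round(a,4))
for n,l,r,z,f,c in [('top lip edge',(280,106),(466,149),.082,t,T),('top wall far',(266,65),(498,121),.065,t,T),('top flap edge',(212,260),(425,312),.18,t,T),('top hinge',(205,350),(432,403),.07,t,T),
 ('sc lip far top',(258,340),(427,357),.082,s,S),('sc liphinge top',(263,293),(433,312),.084,s,S),('sc wall far',(237,372),(452,408),.02,s,S),('sc flap edge',(280,47),(465,65),.18,s,S),('sc hinge',(275,130),(478,155),.07,s,S)]:
    a=onz(c,*f(*l),z);b=onz(c,*f(*r),z);pr(n,np.r_[a[:2],b[:2],(a+b)[:2]/2,np.linalg.norm(a-b),np.arctan2(*(a-b)[[1,0]])-np.pi/2])
```

```text
top lip edge [ 0.6537  0.0363  0.6349 -0.0542  0.6443 -0.0089  0.0924 -0.2049]
top wall far [ 0.6772  0.0447  0.6522 -0.0698  0.6647 -0.0126  0.1171 -0.2154]
top flap edge [ 0.564   0.06    0.5431 -0.036   0.5535  0.012   0.0983 -0.2143]
top hinge [ 0.5352  0.0693  0.5126 -0.041   0.5239  0.0141  0.1125 -0.2027]
sc lip far top [ 0.6632 -0.0569  0.6809  0.0303  0.672  -0.0133  0.089  -3.3416]
sc liphinge top [ 0.6356 -0.0526  0.655   0.036   0.6453 -0.0083  0.0907 -3.3565]
sc wall far [ 0.6455 -0.0703  0.6779  0.0455  0.6617 -0.0124  0.1203 -3.4145]
sc flap edge [ 0.547  -0.0347  0.567   0.0592  0.557   0.0123  0.096  -3.3512]
sc hinge [ 0.5188 -0.0398  0.5459  0.0725  0.5323  0.0164  0.1156 -3.3784]
```

Found so far: case yaw ≈ -0.212, hinge ≈ (0.5305, 0.016, 0.07), flap ≈ 1.35 rad. I'll shut the gripper and move behind the flap.

```bash
python3 -m inch '-0.0261 0.0279 0 0 0 0 1;-0.0261 0.0279 0 0 0 0 1;-0.0261 0.0279 0 0 0 0 1;-0.0261 0.0279 0 0 0 0 1;-0.0261 0.0279 0 0 0 0 1;-0.0261 0.0279 0 0 0 0 1;-0.0261 0.0279 0 0 0 0 1;-0.0261 0.0279 0 0 0 0 1;-0.0261 0.0279 0 0 0 0 1;-0.0261 0.0279 0 0 0 0 1'
python3 -m inch '-0.026 0.0279 0 0 0 0 1;-0.026 0.0279 0 0 0 0 1;-0.026 0.0279 0 0 0 0 1;-0.026 0.0279 0 0 0 0 1;-0.026 0.0279 0 0 0 0 1;-0.026 0.0279 0 0 0 0 1;0 0 0 0 0 -0.086 1;0 0 0 0 0 -0.086 1;0 0 0 0 0 0 1;0 0 0 0 0 0 1'
```

```text
time: 0.93
tool_pos: [0.3951, 0.2312, 0.2014]
tool_rot: [-0.0, 0.829, 0.559, -0.0]
contact_force: [1.3, 0.4, 0.7]
gripper_width: 0.003
time: 1.77
tool_pos: [0.4915, 0.0256, 0.2013]
tool_rot: [-0.0, 0.779, 0.627, -0.0]
contact_force: [-0.8, -0.4, -0.6]
gripper_width: 0.0
```

```bash
python3 -m inch '0 0 0.012 -0.1 0 0 1;0 0 0.012 -0.1 0 0 1;0 0 0.012 -0.1 0 0 1;0 0 0.012 -0.1 0 0 1;0 0 0.01 -0.1 0 0 1;0 0 0 0 0 0 1;0 0 0 0 0 0 1'
python3 - <<'E'
from plant import *
from h import *
ci=camera_info('wrist');w=grab_frame('wrist');cv2.imwrite('pics/w1.png',w);print(ci)
s=grab_frame('scene')[130:245,230:410];cv2.imwrite('pics/s1.png',cv2.resize(s,None,fx=4.4,fy=4.4,interpolation=2))
H=np.array([.5305,.016,.07]);a=-.212
S=state();p=S['tool_pos'];q=S['tool_rot'];M=R.from_quat(np.r_[q[1:],q[0]]).as_matrix()
print((R.from_euler('z',-a).apply(p-H)*1e3).round(1),(R.from_euler('z',-a).as_matrix()@M).round(3))
for n,P in [('hinge',[0,0,0]),('edge',[25,0,109]),('lipedge',[116,0,10]),('lipL',[116,45,10]),('lipR',[116,-45,10])]:
    print(n,proj(ci,H+R.from_euler('z',a).apply(np.array(P)/1e3)))
E
```

```text
time: 2.35
tool_pos: [0.5007, 0.0242, 0.1434]
tool_rot: [0.191, 0.754, 0.609, 0.154]
contact_force: [0.8, -0.2, -0.2]
gripper_width: -0.005
{'vertical_fov': 59.007334023930184, 'cx': 319.5905163566881, 'cy': 201.77735637062094, 'k1': 0.02430109287019184, 'origin': array([0.36418734, 0.05380808, 0.26401494]), 'rotation': array([0.28751593, 0.72277531, 0.58392192, 0.23230503])}
[-27.4   1.8  78.1] [[-0.     0.877  0.481]
 [ 1.    -0.     0.001]
 [ 0.001  0.481 -0.877]]
hinge [316.82214928 189.00149845]
edge [315.92440628 353.32081373]
lipedge [317.39070562 289.41328988]
lipL [365.59508857 289.45524161]
lipR [269.17752203 289.45015298]
```

View pics/w1.png

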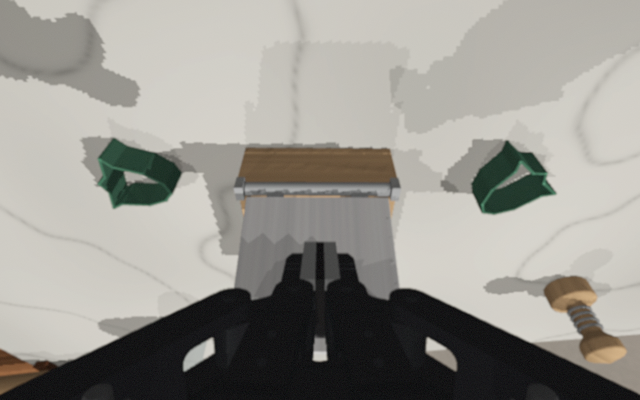

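View pics/s1.png

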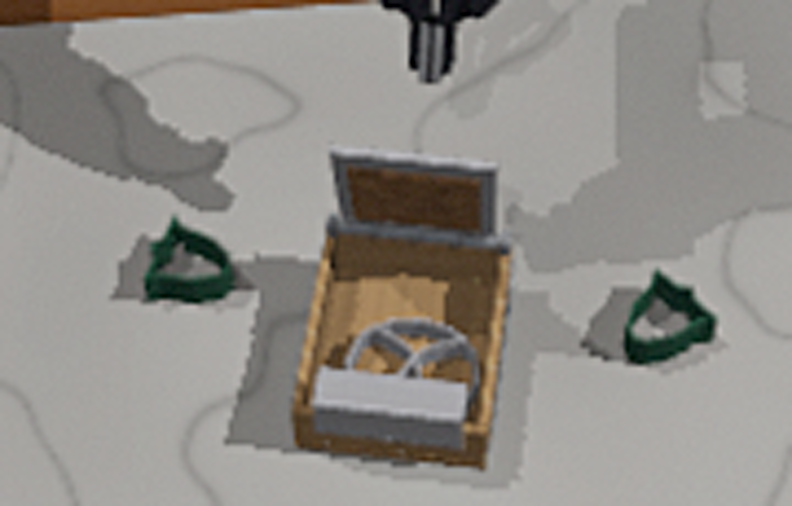

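The wrist view puts the hinge barrel at (318,189), against a predicted (317,189), and level, so the pose is right. Next I'll work out the folding arc.

```bash
cat > arc.py <<'E'
import sys
from plant import *
from h import *
H=np.array([.5305,.016,.07]);a=-.212
def now():
    S=state();p=R.from_euler('z',-a).apply(S['tool_pos']-H)*1e3;q=S['tool_rot']
    M=R.from_euler('z',-a).as_matrix()@R.from_quat(np.r_[q[1:],q[0]]).as_matrix()
    return p,np.arctan2(M[0,2],-M[2,2]),S
def plan(ths,r,phi,over=0):
    p,f,S=now();print('now',p.round(1),round(f,3),S['contact_force'].round(1))
    x,z=p[0],p[2]
    for th in ths:
        F=phi(th);n=np.array([-np.sin(th),np.cos(th)])
        C=r*np.array([np.cos(th),np.sin(th)])+(5-over)*n
        t=C-11*np.array([np.cos(F),np.sin(F)])
        d=t-[x,z]; y=np.array([np.cos(f),np.sin(f)]);zz=np.array([np.sin(f),-np.cos(f)])
        print(f"th {th:.2f} TCP {t.round(1)} | y {d@y:.1f} z {d@zz:.1f} mm turn {-(F-f):.3f}")
        (x,z),f=t,F
E
python3 -c "
from arc import *
plan([1.5]+list(np.linspace(1.4,0,20)),72,lambda t:min(.5,.4*t))"
```

```text
now [-27.4   1.8  78.1] 0.502 [-0.2  0.3 -0.2]
th 1.50 TCP [-9.5 66.9] | y 10.3 z 18.4 mm turn 0.002
th 1.40 TCP [-2.3 66.5] | y 6.1 z 3.8 mm turn -0.000
th 1.33 TCP [ 2.9 65.8] | y 4.3 z 3.2 mm turn -0.000
th 1.25 TCP [ 8.1 64.7] | y 4.0 z 3.5 mm turn -0.000
th 1.18 TCP [13.1 63.5] | y 3.8 z 3.4 mm turn 0.028
th 1.11 TCP [17.9 61.9] | y 3.6 z 3.6 mm turn 0.029
th 1.03 TCP [22.6 59.9] | y 3.4 z 3.8 mm turn 0.029
th 0.96 TCP [27.1 57.7] | y 3.2 z 3.9 mm turn 0.029
th 0.88 TCP [31.5 55. ] | y 3.0 z 4.0 mm turn 0.029
th 0.81 TCP [35.6 52.1] | y 2.8 z 4.2 mm turn 0.029
th 0.74 TCP [39.4 48.9] | y 2.6 z 4.3 mm turn 0.029
th 0.66 TCP [43.  45.4] | y 2.4 z 4.4 mm turn 0.029
th 0.59 TCP [46.4 41.6] | y 2.2 z 4.5 mm turn 0.029
th 0.52 TCP [49.4 37.6] | y 2.0 z 4.6 mm turn 0.029
th 0.44 TCP [52.1 33.4] | y 1.8 z 4.7 mm turn 0.029
th 0.37 TCP [54.5 29. ] | y 1.6 z 4.8 mm turn 0.029
th 0.29 TCP [56.5 24.4] | y 1.3 z 4.8 mm turn 0.029
th 0.22 TCP [58.2 19.7] | y 1.1 z 4.9 mm turn 0.029
th 0.15 TCP [59.5 14.9] | y 0.9 z 4.9 mm turn 0.029
th 0.07 TCP [60.4 10. ] | y 0.6 z 5.0 mm turn 0.029
th 0.00 TCP [61.  5.] | y 0.4 z 5.0 mm turn 0.029
```

```bash
python3 -m inch '0 0.0051 0.0092 0 0 0 1;0 0.0052 0.0092 0 0 0 1;0 0.0061 0.0038 0 0 0 1;0 0.0043 0.0032 0 0 0 1;0 0 0 0 0 0 1'
python3 -m inch '0 0.004 0.0035 0 0 0 1;0 0.0038 0.0034 0.028 0 0 1;0 0.0036 0.0036 0.029 0 0 1;0 0.0034 0.0038 0.029 0 0 1;0 0 0 0 0 0 1'
python3 - <<'E'
from arc import *
print(now()[:2])
cv2.imwrite('pics/w2.png',grab_frame('wrist'))
s=grab_frame('scene')[130:245,230:410];cv2.imwrite('pics/s2.png',cv2.resize(s,None,fx=4.4,fy=4.4,interpolation=2))
E
```

```text
time: 2.87
tool_pos: [0.5342, 0.0165, 0.1348]
tool_rot: [0.193, 0.754, 0.608, 0.156]
contact_force: [-0.4, 0.2, 1.0]
gripper_width: 0.0
time: 3.28
tool_pos: [0.5532, 0.0125, 0.1284]
tool_rot: [0.16, 0.761, 0.615, 0.129]
contact_force: [-0.3, -0.6, 0.0]
gripper_width: -0.002
(array([22.89867882,  1.30681653, 58.41004902]), np.float64(0.41486789365345833))
```

View pics/s2.png

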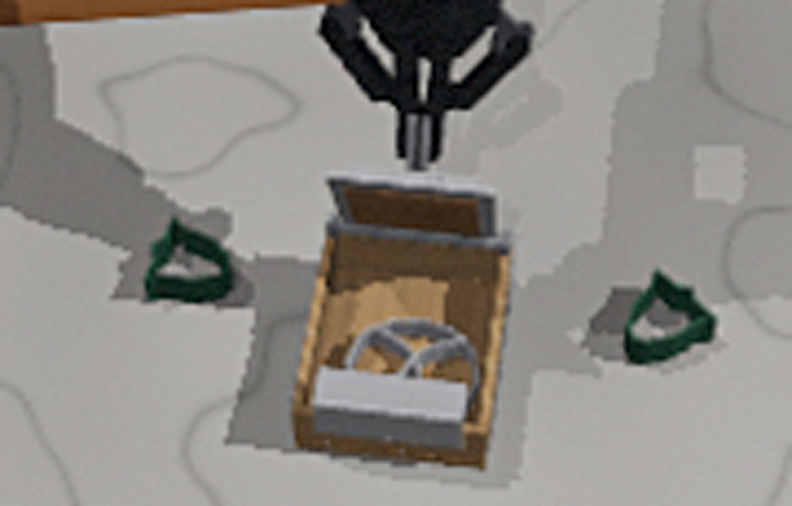

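View pics/w2.png

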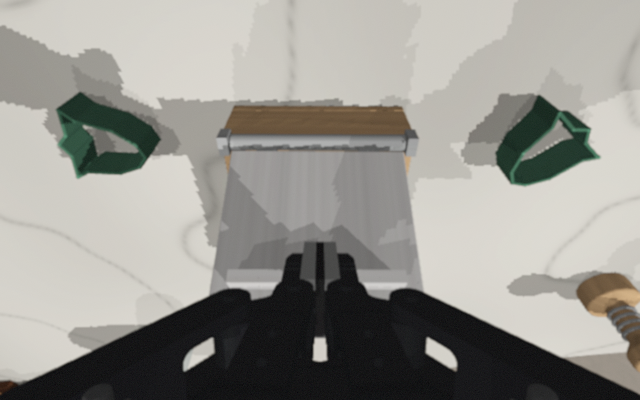

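The flap is following the fingers: its free edge is now at y≈185 in the zoomed scene view. I'll carry on along the arc.

```bash
python3 -m inch '0 0.0032 0.0039 0.029 0 0 1;0 0.003 0.004 0.029 0 0 1;0 0.0028 0.0042 0.029 0 0 1;0 0.0026 0.0043 0.029 0 0 1;0 0.0024 0.0044 0.029 0 0 1;0 0.0022 0.0045 0.029 0 0 1;0 0.002 0.0046 0.029 0 0 1;0 0.0018 0.0047 0.029 0 0 1;0 0 0 0 0 0 1'
python3 - <<'E'
from arc import *
cv2.imwrite('pics/w3.png',grab_frame('wrist'))
s=grab_frame('scene')[130:245,230:410];cv2.imwrite('pics/s3.png',cv2.resize(s,None,fx=4.4,fy=4.4,interpolation=2))
plan(np.linspace(.44,0,7),72,lambda t:.4*t)
E
```

```text
time: 4.13
tool_pos: [0.5803, 0.0066, 0.1002]
tool_rot: [0.07, 0.775, 0.626, 0.057]
contact_force: [-0.6, 0.7, -0.6]
gripper_width: -0.005
now [50.1  1.4 30.4] 0.182 [ 0.2 -0.7 -1.3]
th 0.44 TCP [52.2 33.3] | y 2.5 z -2.4 mm turn 0.006
th 0.37 TCP [54.5 28.9] | y 1.6 z 4.7 mm turn 0.029
th 0.29 TCP [56.6 24.3] | y 1.3 z 4.8 mm turn 0.029
th 0.22 TCP [58.2 19.6] | y 1.1 z 4.9 mm turn 0.029
th 0.15 TCP [59.5 14.8] | y 0.9 z 4.9 mm turn 0.029
th 0.07 TCP [60.4  9.9] | y 0.6 z 4.9 mm turn 0.029
th 0.00 TCP [61.  5.] | y 0.4 z 5.0 mm turn 0.029
```

View pics/s3.png

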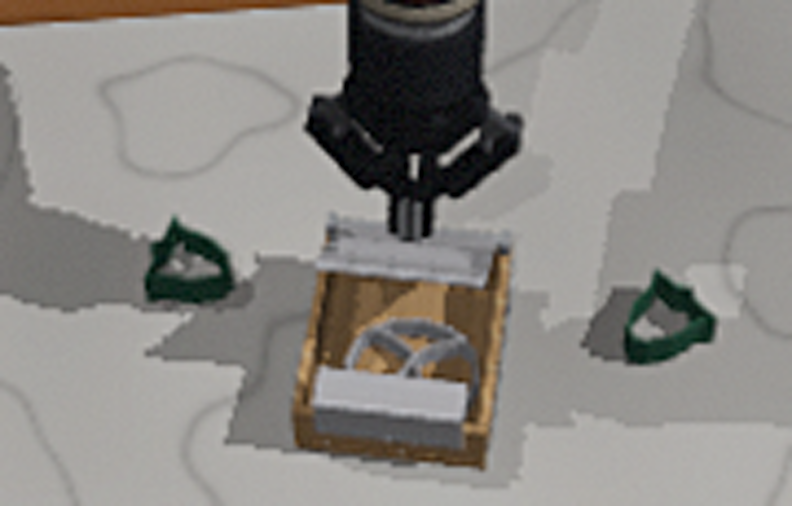

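View pics/w3.png

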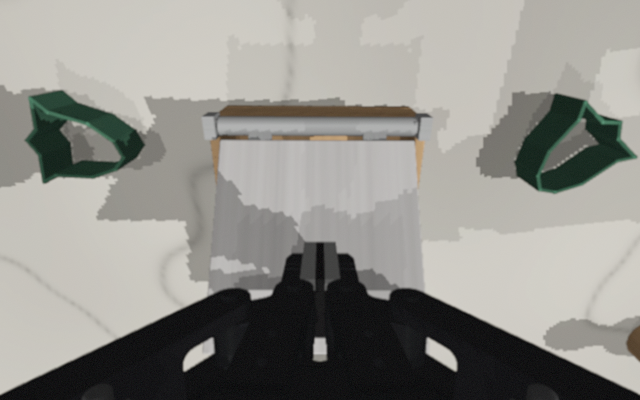

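```bash
cat >> arc.py <<'E'
def edge(u,v):
    # intersect scene ray with case mid plane y=0 -> hinge-frame x,z
    o,w=ray(camera_info('scene'),u,v);r=R.from_euler('z',-a);o=r.apply(o-H);w=r.apply(w)
    q=(o-w*o[1]/w[1])*1e3;
    return q
def edgeth(u,v,L=112):
    from scipy.optimize import brentq
    ci=camera_info('scene')
    g=lambda t:proj(ci,H+R.from_euler('z',a).apply([L/1e3*np.cos(t)-.0025*np.sin(t),0,L/1e3*np.sin(t)+.0025*np.cos(t)]))
    for t in np.arange(0,1.5,.1): print(round(t,1),g(t).round(1),end=' ')
E
python3 -c "
from arc import *
edgeth(322,193.4)"
```

```text
0.0 [319.3 215.7] 0.1 [319.3 213.2] 0.2 [319.4 210.3] 0.3 [319.5 207.2] 0.4 [319.6 203.7] 0.5 [319.9 199.9] 0.6 [320.1 196. ] 0.7 [320.5 191.8] 0.8 [320.8 187.6] 0.9 [321.3 183.2] 1.0 [321.7 178.9] 1.1 [322.2 174.6] 1.2 [322.7 170.4] 1.3 [323.3 166.3] 1.4 [323.8 162.5]
```

Run:
```python
from arc import *
ci=camera_info('wrist');cs=camera_info('scene');ct=camera_info('top')
W=lambda x,y,z:H+R.from_euler('z',a).apply(np.array([x,y,z])/1e3)
def P(L,y,n,t):return W(L*np.cos(t)-n*np.sin(t),y,L*np.sin(t)+n*np.cos(t))
for t in (.3,.4,.5,.6,.7,.8):
    print(t,'wr edge',*[proj(ci,P(112,y,5,t)).round(0) for y in(50,-50)],'near',*[proj(ci,P(10,y,5,t)).round(0) for y in(50,-50)],'rib',*[proj(ci,P(85,y,15,t)).round(0) for y in(40,-40)],
     'scene z',*[((proj(cs,P(112,y,5,t))-[230,130]+.5)*4.4-.5).round(0) for y in(50,-50)],*[((proj(cs,P(91,y,15,t))-[230,130]+.5)*4.4-.5).round(0) for y in(40,-40)])
p,f,S=now()
u=np.array([np.cos(f),0,np.sin(f)])
print('tcp wr',proj(ci,W(*p)),'sc',(proj(cs,W(*p))-[230,130])*4.4,'front',(proj(cs,W(*(p+11*u)))-[230,130])*4.4)
cv2.imwrite('pics/t3.png',cv2.resize(grab_frame('top')[150:250,270:400],None,fx=6,fy=6,interpolation=2))
cv2.imwrite('pics/s3b.png',cv2.resize(grab_frame('scene')[165:225,290:360],None,fx=10,fy=10,interpolation=2))
cv2.imwrite('pics/w3b.png',cv2.resize(cv2.imread('pics/w3.png')[190:330,190:450],None,fx=3,fy=3,interpolation=2))
```

```text
0.3 wr edge [405. 329.] [228. 329.] near [412. 147.] [221. 147.] rib [392. 290.] [241. 290.] scene z [479. 347.] [312. 329.] [467. 310.] [335. 296.]
0.4 wr edge [410. 338.] [223. 338.] near [412. 146.] [221. 146.] rib [396. 293.] [237. 293.] scene z [480. 331.] [313. 314.] [468. 296.] [335. 282.]
0.5 wr edge [416. 345.] [216. 346.] near [413. 144.] [220. 144.] rib [400. 295.] [233. 295.] scene z [482. 315.] [313. 297.] [469. 282.] [336. 268.]
0.6 wr edge [423. 352.] [210. 352.] near [413. 143.] [220. 143.] rib [404. 294.] [228. 294.] scene z [484. 297.] [314. 279.] [471. 267.] [337. 253.]
0.7 wr edge [430. 356.] [202. 356.] near [414. 141.] [219. 141.] rib [408. 292.] [223. 292.] scene z [485. 279.] [316. 261.] [472. 251.] [339. 238.]
0.8 wr edge [438. 357.] [193. 357.] near [414. 139.] [219. 139.] rib [413. 287.] [218. 287.] scene z [487. 260.] [317. 242.] [474. 236.] [340. 222.]
tcp wr [319.10290842 238.01520482] sc [408.20157985 267.98713538] front [405.89447553 280.55324709]
```

View pics/s3b.png

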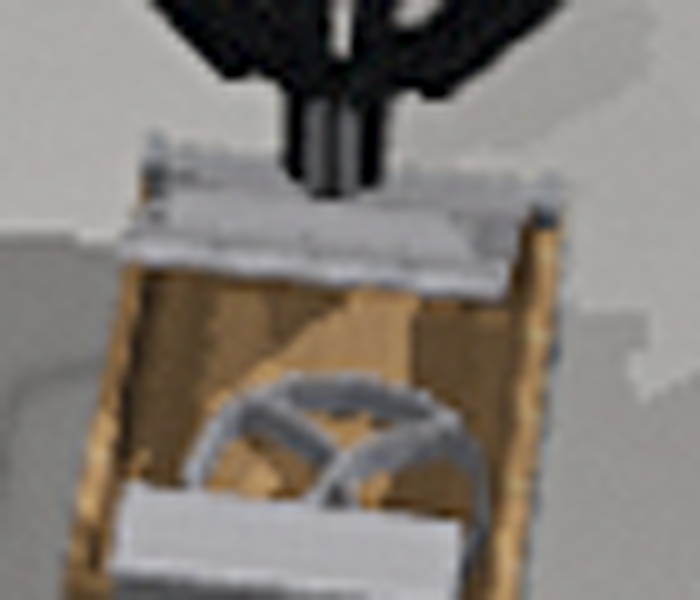

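View pics/w3b.png

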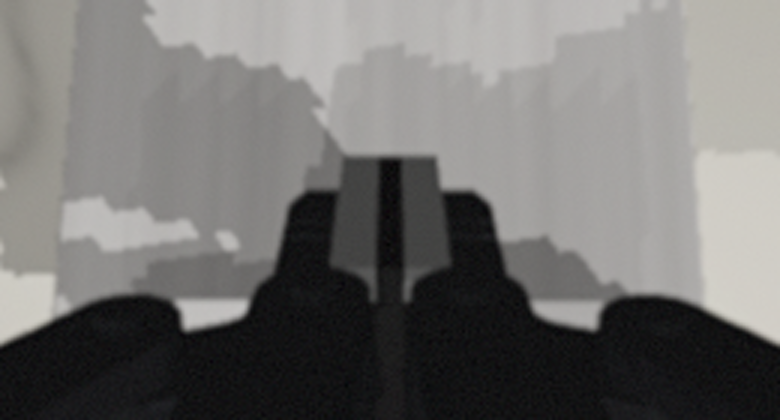

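View pics/t3.png

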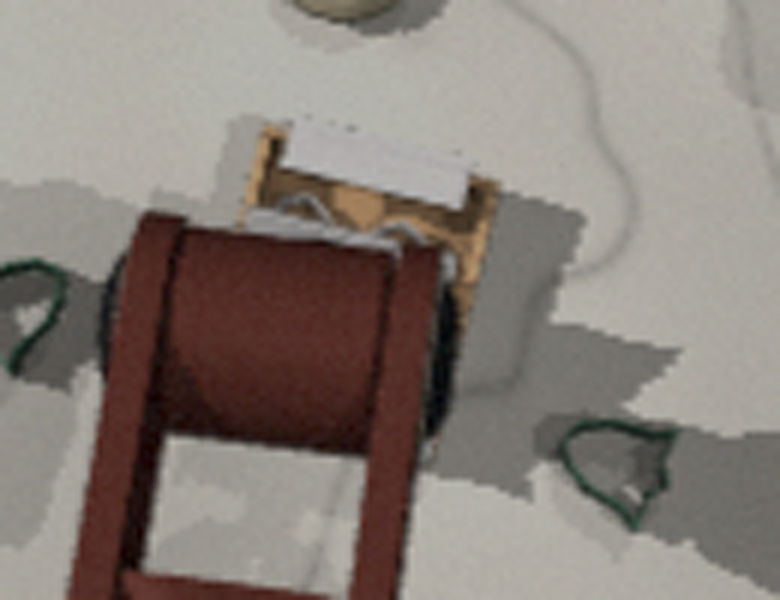

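Run:
```python
from arc import *
cs=camera_info('scene');ci=camera_info('wrist')
print('s1 tcp',proj(cs,[.5007,.0242,.1434]))
q=R.from_quat([.754,.609,.154,.191]).as_matrix()
for d in(0,5,10,13,15,20): print(d,[proj(cs,np.array([.5007,.0242,.1434])-q[:,2]*d/1e3+q[:,1]*e).round(1) for e in(0,.011)])
print('hinge',proj(cs,H))
p,f,S=now();W=lambda p:H+R.from_euler('z',a).apply(np.array(p)/1e3)
for d in(0,5,10,13,15,20): print(d,proj(ci,W(p-d*np.array([np.sin(f),0,-np.cos(f)]))).round(1))
print(S['contact_force'],S['ft_torque'])
s=cv2.imread('pics/s1.png')
cv2.imwrite('pics/s1c.png',cv2.resize(s[0:250,330:560],None,fx=2.3,fy=2.3))
```

```text
s1 tcp [326.6946907  157.59425891]
0 [array([326.7, 157.6]), array([326.3, 159.1])]
5 [array([326.8, 155.9]), array([326.4, 157.4])]
10 [array([326.9, 154.2]), array([326.5, 155.7])]
13 [array([327. , 153.1]), array([326.6, 154.6])]
15 [array([327. , 152.4]), array([326.6, 153.9])]
20 [array([327.2, 150.7]), array([326.7, 152.2])]
hinge [324.62297535 182.57218078]
0 [319.1 237.9]
5 [319.1 241.5]
10 [319.1 245.2]
13 [319.  247.6]
15 [319.  249.2]
20 [319.  253.3]
[-0.65555279 -0.74336377  0.39648677] [-0.00946997  0.21216642 -0.00694316]
```

View pics/s1c.png

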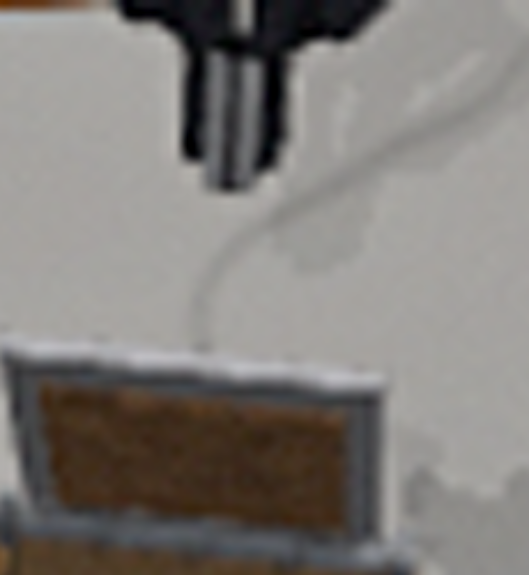

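The edge in the scene view gives flap ≈ 0.67, which is higher than my plan assumed. Both views show the real fingertip ending about 17 mm short of the nominal TCP, so I'll replan with that offset.

```bash
cat >> arc.py <<'E'
def plan2(ths,r,phi,d0=17,h=9):
    p,f,S=now();print('now',p.round(1),round(f,3),S['contact_force'].round(1))
    x,z=p[0],p[2]
    for th in ths:
        F=phi(th);n=np.array([-np.sin(th),np.cos(th)])
        t=r*np.array([np.cos(th),np.sin(th)])+5*n-h*np.array([np.cos(F),np.sin(F)])+d0*np.array([np.sin(F),-np.cos(F)])
        d=t-[x,z]; y=np.array([np.cos(f),np.sin(f)]);zz=np.array([np.sin(f),-np.cos(f)])
        print(f"th {th:.2f} TCP {t.round(1)} | y {d@y:.1f} z {d@zz:.1f} mm turn {-(F-f):.3f}")
        (x,z),f=t,F
E
python3 -c "
from arc import *
plan2(np.linspace(.65,0,11),72,lambda t:.28*t)"
```

```text
now [50.   1.4 30.6] 0.182 [-0.7 -0.7  0.4]
th 0.65 TCP [48.5 29.2] | y -1.7 z 1.1 mm turn 0.000
th 0.58 TCP [51.2 25.7] | y 2.0 z 3.9 mm turn 0.018
th 0.52 TCP [53.6 22. ] | y 1.8 z 4.0 mm turn 0.018
th 0.46 TCP [55.7 18.1] | y 1.6 z 4.1 mm turn 0.018
th 0.39 TCP [57.6 14.1] | y 1.4 z 4.2 mm turn 0.018
th 0.33 TCP [59.2 10. ] | y 1.2 z 4.3 mm turn 0.018
th 0.26 TCP [60.6  5.7] | y 0.9 z 4.4 mm turn 0.018
th 0.20 TCP [61.6  1.4] | y 0.7 z 4.4 mm turn 0.018
th 0.13 TCP [62.4 -3. ] | y 0.5 z 4.5 mm turn 0.018
th 0.07 TCP [62.8 -7.5] | y 0.3 z 4.5 mm turn 0.018
th 0.00 TCP [ 63. -12.] | y 0.1 z 4.5 mm turn 0.018
```

```bash
python3 -m inch '0 0.001 0.0045 0.018 0 0 1;0 0.0015 0.004 0.018 0 0 1;0 0.0015 0.004 0.018 0 0 1;0 0.0014 0.0042 0.018 0 0 1;0 0.0012 0.0043 0.018 0 0 1;0 0 0 0 0 0 1;0 0 0 0 0 0 1'
python3 - <<'E'
from arc import *
cv2.imwrite('pics/s4.png',cv2.resize(grab_frame('scene')[165:225,290:360],None,fx=10,fy=10,interpolation=2))
cs=camera_info('scene')
def P(L,y,n,t):return H+R.from_euler('z',a).apply(np.array([L*np.cos(t)-n*np.sin(t),y,L*np.sin(t)+n*np.cos(t)])/1e3)
for t in(0,.1,.2,.3,.4,.5):print(t,[((proj(cs,P(112,y,0,t))-[290,165]+.5)*10-.5).round(0) for y in(50,-50)])
print(now()[:2])
E
```

```text
time: 4.92
tool_pos: [0.5901, 0.0045, 0.0805]
tool_rot: [0.036, 0.777, 0.628, 0.029]
contact_force: [0.6, 1.0, 1.3]
gripper_width: -0.003
0 [array([483., 536.]), array([113., 496.])]
0.1 [array([485., 513.]), array([112., 472.])]
0.2 [array([486., 485.]), array([111., 444.])]
0.3 [array([489., 454.]), array([111., 413.])]
0.4 [array([491., 420.]), array([111., 379.])]
0.5 [array([494., 383.]), array([112., 342.])]
(array([60.5259521 ,  1.33629355, 10.66630649]), np.float64(0.09210673890390791))
```

View pics/s4.png

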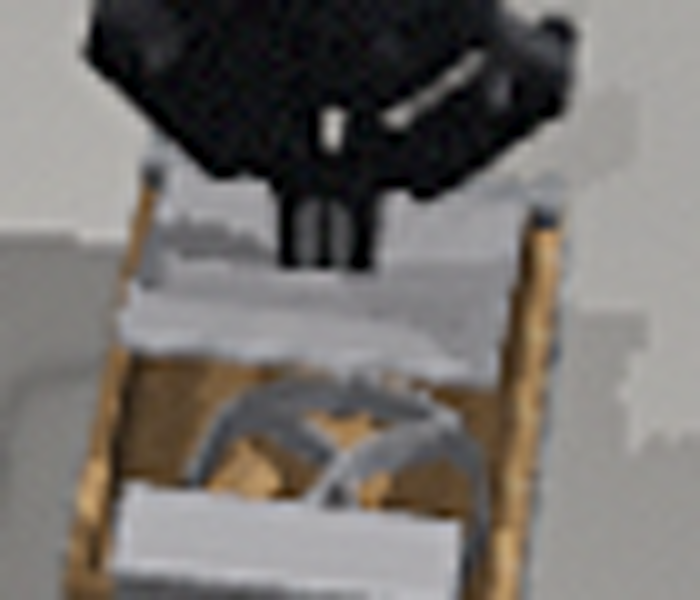

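The edge is at about (490,382), so flap ≈ 0.5. All the views now agree on a fingertip about 30 mm short of the nominal TCP and ±10 mm thick, which puts it right against the rib. I'll back off the rib a little and replan.

```bash
python3 -m inch '0 -0.004 0 0 0 0 1;0 -0.005 0 0 0 0 1;0 0 0 0 0 0 1'; python3 -c "
from arc import *
plan2(np.linspace(.5,0,9),70,lambda t:.18*t,30,10)"
```

```text
time: 5.22
tool_pos: [0.5797, 0.0068, 0.0798]
tool_rot: [0.035, 0.777, 0.628, 0.029]
contact_force: [-1.6, 0.2, 0.9]
gripper_width: 0.004
now [50.1  1.4  9.8] 0.091 [-1.6  0.2  0.9]
th 0.50 TCP [51.8  7.2] | y 1.5 z 2.8 mm turn 0.001
th 0.44 TCP [53.7  3.5] | y 1.6 z 3.8 mm turn 0.011
th 0.38 TCP [55.4 -0.3] | y 1.4 z 3.9 mm turn 0.011
th 0.31 TCP [56.8 -4.2] | y 1.2 z 4.0 mm turn 0.011
th 0.25 TCP [57.9 -8.3] | y 0.9 z 4.1 mm turn 0.011
th 0.19 TCP [ 58.9 -12.4] | y 0.7 z 4.1 mm turn 0.011
th 0.12 TCP [ 59.5 -16.5] | y 0.5 z 4.2 mm turn 0.011
th 0.06 TCP [ 59.9 -20.7] | y 0.3 z 4.2 mm turn 0.011
th 0.00 TCP [ 60. -25.] | y 0.1 z 4.3 mm turn 0.011
```

```bash
python3 -m inch '0 0.0015 0.0028 0 0 0 1;0 0.0016 0.0038 0.011 0 0 1;0 0.0014 0.0039 0.011 0 0 1;0 0.0012 0.004 0.011 0 0 1;0 0.0009 0.0041 0.011 0 0 1;0 0 0 0 0 0 1;0 0 0 0 0 0 1'
python3 - <<'E'
from arc import *
cv2.imwrite('pics/s5.png',cv2.resize(grab_frame('scene')[165:225,290:360],None,fx=10,fy=10,interpolation=2))
cv2.imwrite('pics/w5.png',grab_frame('wrist'))
print(now())
E
```

```text
time: 5.8
tool_pos: [0.5891, 0.0047, 0.0615]
tool_rot: [0.019, 0.778, 0.628, 0.015]
contact_force: [-0.6, -0.3, 1.5]
gripper_width: 0.005
(array([59.52093154,  1.31003305, -8.01177148]), np.float64(0.048386258105024664), {'time': 5.9, 'joint_pos': array([-0.11577062,  0.06142734,  1.84817948, -0.00504191,  1.18382964,
       -1.47291833]), 'joint_vel': array([ 0.00034276, -0.0064949 ,  0.00025323, -0.00067041,  0.00152878,
       -0.00018025]), 'joint_efforts': array([-1.32223894e-01, -3.60010421e+01, -3.38916886e+01, -3.16338683e-02,
       -3.72261191e-01, -4.22205985e-04]), 'tool_pos': array([0.58896403, 0.00475657, 0.06198823]), 'tool_rot': array([0.01882722, 0.77767885, 0.62819615, 0.01518977]), 'contact_force': array([-0.57920936,  0.07472446,  0.50877622]), 'ft_torque': array([ 0.00707279,  0.17097223, -0.06345563]), 'gripper_width': -8.522016832759649e-05})
```

View pics/s5.png

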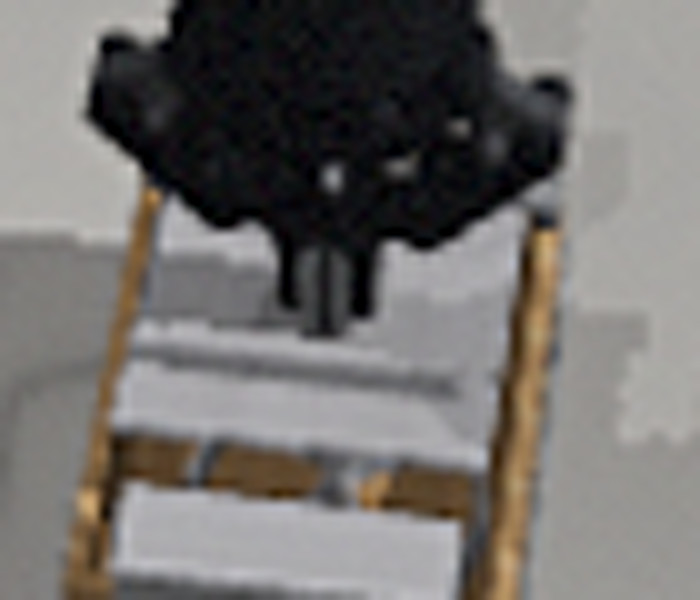

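View pics/w5.png

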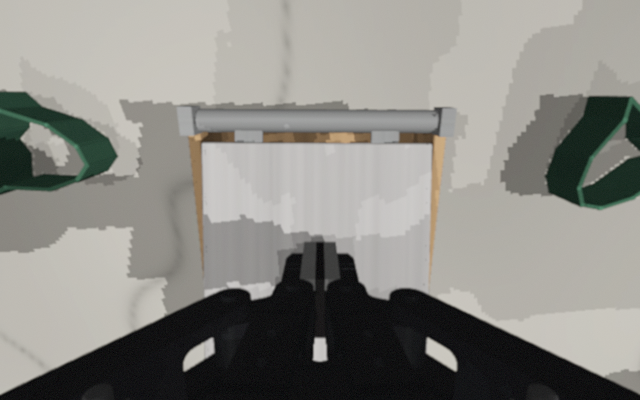

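The edge is now at (485,472), so flap ≈ 0.25, exactly as planned with the 30 mm offset. I'll bring it down to flat.

```bash
python3 -m inch '0 0.0005 0.0041 0.011 0 0 1;0 0.0005 0.0042 0.011 0 0 1;0 0.0003 0.0042 0.011 0 0 1;0 0.0001 0.0043 0.011 0 0 1;0 0 0 0 0 0 1;0 0 0 0 0 0 1'; python3 -m inch '0 0 0.001 0 0 0 1;0 0 0 0 0 0 1'
python3 - <<'E'
from arc import *
cv2.imwrite('pics/s6.png',cv2.resize(grab_frame('scene')[165:225,290:360],None,fx=10,fy=10,interpolation=2))
print(now()[:2],state()['contact_force'],state()['ft_torque'])
E
```

```text
time: 6.4
tool_pos: [0.591, 0.0044, 0.0453]
tool_rot: [0.002, 0.778, 0.628, 0.001]
contact_force: [-1.3, -0.7, 2.7]
gripper_width: 0.002
time: 6.57
tool_pos: [0.5911, 0.0043, 0.0448]
tool_rot: [0.002, 0.778, 0.628, 0.002]
contact_force: [-1.2, 0.6, 5.6]
gripper_width: -0.001
(array([ 61.64727738,   1.37923412, -25.12809679]), np.float64(0.004902883836760245)) [-1.32953946 -0.02673455  4.59322715] [0.03458057 0.24395584 0.00287547]
```

View pics/s6.png

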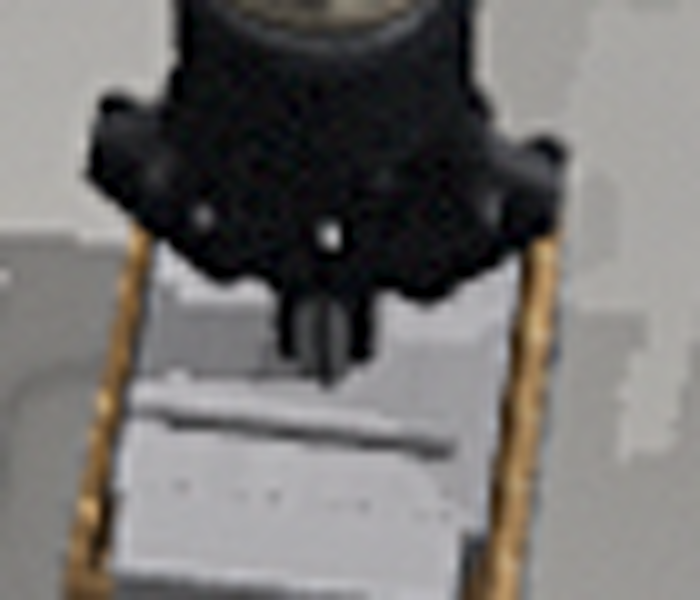

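The flap is flat: its edge is at (480,532) against a predicted (483,536), and I'm pressing with about 5 N. Next I'll slide forward to the rib while pressing.

```bash
python3 -m inch '0 0 0.0005 0 0 0 1;0 0.002 0 0 0 0 1;0 0.002 0 0 0 0 1;0 0.002 0 0 0 0 1;0 0.002 0 0 0 0 1;0 0.002 0 0 0 0 1;0 0 0 0 0 0 1'; python3 -c "
from arc import *
print(now()[:2])"
```

```text
time: 7.2
tool_pos: [0.601, 0.0022, 0.0447]
tool_rot: [0.002, 0.778, 0.628, 0.002]
contact_force: [-1.2, 0.1, 5.6]
gripper_width: -0.006
(array([ 71.83652057,   1.33964034, -25.33151552]), np.float64(0.005016991216134015))
```

```bash
python3 -m inch '0 0.002 0 0 0 0 1;0 0.002 0 0 0 0 1;0 0.002 0 0 0 0 1;0 0.002 0 0 0 0 1;0 0 0 0 0 0 1'; python3 -m inch '0 0.002 0 0 0 0 1;0 0.002 0 0 0 0 1;0 0.002 0 0 0 0 1;0 0 0 0 0 0 1'; python3 -c "
from arc import *
print(now()[:2])
cv2.imwrite('pics/s7.png',cv2.resize(grab_frame('scene')[165:225,290:360],None,fx=10,fy=10,interpolation=2))"
```

```text
time: 7.62
tool_pos: [0.6075, 0.0009, 0.0442]
tool_rot: [0.001, 0.778, 0.628, 0.001]
contact_force: [-4.6, 1.9, 6.8]
gripper_width: 0.001
time: 7.95
tool_pos: [0.6134, -0.0003, 0.0441]
tool_rot: [0.001, 0.778, 0.628, 0.001]
contact_force: [-4.3, 0.7, 6.7]
gripper_width: 0.001
(array([ 84.48620258,   1.49934552, -25.85481559]), np.float64(0.0018661642787929974))
```

View pics/s7.png

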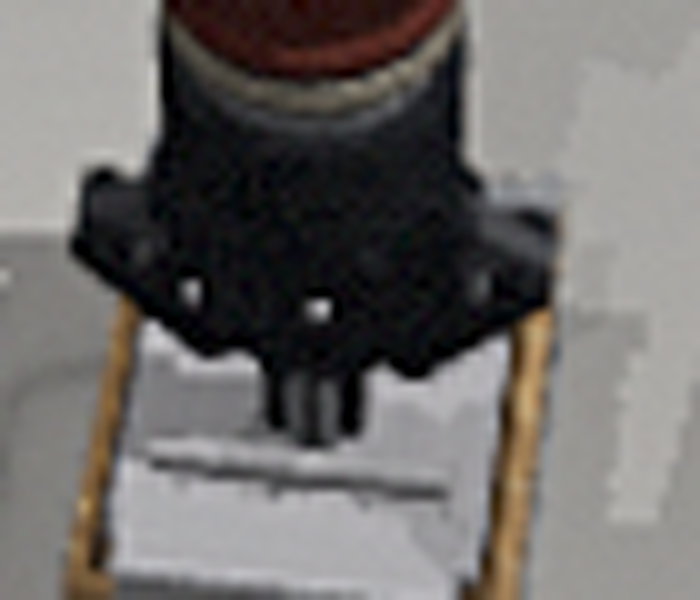

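The rib has moved from about (300,432) to (300,475), roughly 11 mm, and the edge is going under the lip. I'll push on until it stops.

```bash
python3 -m inch '0 0.002 0 0 0 0 1;0 0.002 0 0 0 0 1;0 0 0 0 0 0 1'; python3 -m inch '0 0.002 0 0 0 0 1;0 0.001 0 0 0 0 1;0 0 0 0 0 0 1'; python3 -c "
from arc import *
print(now()[:2])"
```

```text
time: 8.25
tool_pos: [0.6169, -0.0011, 0.044]
tool_rot: [0.0, 0.778, 0.628, 0.0]
contact_force: [-4.6, 1.5, 6.9]
gripper_width: 0.003
time: 8.5
tool_pos: [0.6168, -0.001, 0.043]
tool_rot: [-0.003, 0.778, 0.629, -0.002]
contact_force: [-12.8, 2.3, 11.1]
gripper_width: 0.004
(array([ 87.99587104,   1.53387427, -26.99394788]), np.float64(-0.0066910514741840895))
```

It has hit the stop: the force jumped to 12.8 N and the TCP is at x=88. I'll ease off most of the forward push and then lift straight up, so nothing drags the plate back.

```bash
python3 -m inch '0 -0.001 -0.001 0 0 0 1;0 -0.0005 -0.001 0 0 0 1;0 0 -0.002 0 0 0 1;0 0 0 0 0 0 1';python3 -m inch '0 0 -0.003 0 0 0 1;0 0 -0.004 0 0 0 1;0 -0.001 -0.006 0 0 0 1;0 -0.003 -0.01 0 0 0 1;0 -0.005 -0.02 0 0 0 1;0 -0.01 -0.02 0 0 0 1;0 -0.02 -0.02 0 0 0 1;0 -0.03 -0.02 0 0 0 1;0 -0.03 -0.02 0 0 0 1;0 0 0 0 0 0 1'
python3 - <<'E'
from arc import *
cv2.imwrite('pics/s8.png',cv2.resize(grab_frame('scene')[155:235,270:380],None,fx=7,fy=7,interpolation=2))
cv2.imwrite('pics/w8.png',grab_frame('wrist'))
cv2.imwrite('pics/t8.png',grab_frame('top'))
print(now()[:2])
E
```

```text
time: 8.83
tool_pos: [0.6166, -0.001, 0.0462]
tool_rot: [-0.001, 0.778, 0.628, -0.001]
contact_force: [-6.0, 1.1, 1.4]
gripper_width: -0.001
time: 9.67
tool_pos: [0.5223, 0.0198, 0.1773]
tool_rot: [0.005, 0.778, 0.629, 0.005]
contact_force: [1.5, -0.2, 0.8]
gripper_width: 0.0
(array([ -7.93861219,   1.35379219, 101.81168713]), np.float64(0.007584928926620709))
```

View pics/s8.png

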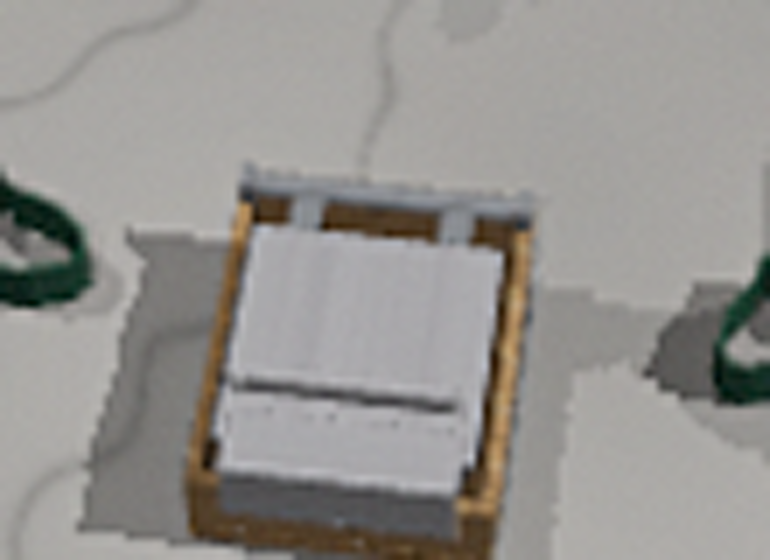

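View pics/w8.png

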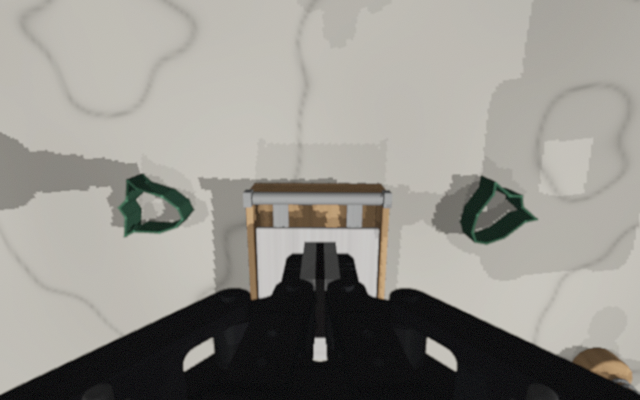

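View pics/t8.png

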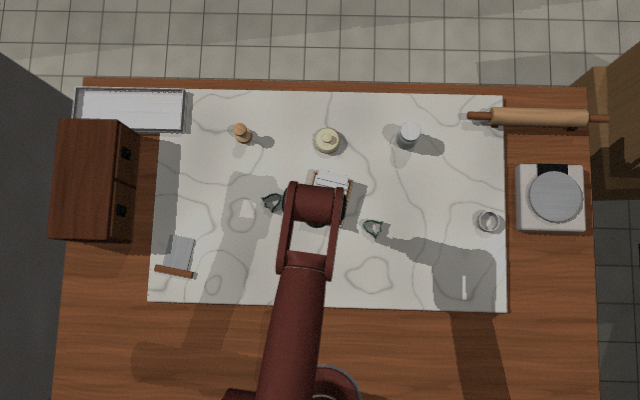

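The flap is flat with its edge under the lip, its straps are exposed, and the bystanders look untouched. I'll check how far the plate has slid out.

Run:
```python
from arc import *
cs=camera_info('scene');ci=camera_info('wrist')
r=R.from_euler('z',-a)
for c,u,v in [(cs,323.3,188.7),(ci,318,228)]:
    print((r.apply(onz(c,u,v,.0755)-H)*1e3).round(1))
A=cv2.imread('pics/top0.png').astype(int);B=cv2.imread('pics/t8.png').astype(int)
for n,(u,v) in dict(plunger=(243,133),weight=(327,140),jar=(409,136),scraper=(175,255),ring=(488,222),bellL=(272,203)).items():
    s=np.s_[v-15:v+15,u-15:u+15] if n!='bellL' else np.s_[v-12:v+12,u-12:u+8];print(n,abs(A[s]-B[s]).mean().round(1))
```

```text
[25.3 -0.5  5.5]
[21.   0.4  5.5]
plunger 11.0
weight 11.4
jar 11.1
scraper 10.3
ring 11.2
bellL 9.3
```

```bash
python3 -m inch '0 0 0 0 0 0 1;0 0 0 0 0 0 1;0 0 0 0 0 0 1;0 0 0 0 0 0 1;0 0 0 0 0 0 1'; python3 -c "
from plant import *
print(job_done())"
```

```text
time: 10.23
tool_pos: [0.5222, 0.0191, 0.1697]
tool_rot: [0.001, 0.778, 0.628, 0.001]
contact_force: [-0.8, 0.5, -0.5]
gripper_width: -0.002
the job is handed in; nothing more can be done
None
```

I folded the flap flat with the closed fingertips and held it down at about 5–7 N. I then pushed it by its rib until it hit the stop, where the horizontal force jumped from about 5 to 13 N. After easing off I lifted straight up and handed in the job at about 10.3 s; no verdict was reported.

**Last checks:**
- **Flap:** it lies flat with its free edge under the lip. The plate's hinge-side edge measured 25 mm from the hinge line in the scene view and 21 mm in the wrist view, against 10 mm when drawn in. That puts the plate about 11–15 mm out, and the stop is at 14 mm.
- **Robot:** it stands clear, with the contact force near zero.
- **Bystanders:** both bells look unmoved in the last pictures. The top-view differences for the left bell, plunger, weight, jar, scraper and round cutter were small and even. That is a rough comparison; I did not re-measure positions.
- **Pretzel cutter:** the flap now hides it, so I could not check it directly. It looked undisturbed in the earlier views, and the fingers never went into the case.

**Disagreements:** the fingertips appeared to end about 30 mm short of the stated TCP. My first folding rows therefore pressed against the rib and left the flap higher than planned. I replanned with that offset, and the later checks agreed with it. The last state reading also showed the TCP drifting down about 8 mm while holding still after the final lift, well clear of everything.

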